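# Free the seized blade holder of a sticker cutter

## Task

The blade holder has glued itself into the tool head of the sticker cutter. Pause the cutter with its yellow key, then switch it off with its red key (each pressed right down and let go, the grey keys left alone), and work the holder out by twisting it back and forth while pulling gently upwards: a straight pull would only overstrain the sprung tool head. Set the freed holder down in the mint-green parts tray, lowering it in rather than dropping it, and leave everything else on the table where it is.

Things in the scene. Friction and masses are not known exactly. Their poses are not given: they have to be found in the camera images.
- cutter: Desktop sticker cutter, white, fixed, 180 deep (x) x 570 wide (y) x 144 high. Origin on the table under its middle; x points to its back, y to its left seen from its front, z up. Dark bed 74 above the table, aluminium rail along y (top at 122), back cover to 135; the right-hand (-y) end housing carries the keypad, panel at 144.
- key_pause_top (a point): Middle of the top face of the yellow pause key (a round 20 dia. push key standing 9 above its black 36 dia. surround, front row of the keypad, nearer the bed); keys are 42 apart in a 2 x 2 grid. Pressed straight down; the readings follow the key.
- key_pause (a joint): Travel of the yellow key in m: 0 up, 0.005 fully down; springs back; about 1.5 N to start it, 5 N to hold it fully down.
- key_power_top (a point): Middle of the top face of the red on/off key, the same kind of key, front row of the keypad, 42 to the right (-y of the cutter) of the yellow one.
- key_power (a joint): Travel of the red key in m: 0 up, 0.005 fully down; same spring.
- key_feed_in (a joint): Travel in m of the grey key 42 behind (+x of the cutter) the yellow one: 0 up; not to be pressed.
- key_feed_out (a joint): Travel in m of the grey key 42 behind the red one: 0 up; not to be pressed.
- head_top (a point): Tool head: grey block 45 wide, 36 deep, 34 high with an upright bore open to its front, on the dark carriage somewhere along the rail. This point is on the bore axis at the head's top face (125 above the table at rest; the carriage behind is up to 3 higher); axes as the cutter's (x to the back, z up). It rises with the head.
- tool_head (a joint): How far in m the tool head is lifted on its vertical slide against its return spring: 0 at rest; the spring yields 1 mm per 5 N of upward pull (plus 2 N of weight). More than 0.0055 (about 28 N) overstrains it.
- holder: Blade holder, 60 g, 66 long, in the bore of the tool head. Origin on its axis under its steel collar (23 dia., 6 thick), which rests on the head's top face; z up along the axis. Above the collar a coral ribbed round grip, 20 dia., 26 high; below it a steel barrel, 13 dia., 34 long, with a brass key rib (3 wide, reaching 13 from the axis) on its -x side; a white mark on the collar points that way.
- holder_grip (a point): Point on the holder's axis 21 above its origin, inside the coral grip; room all round above the collar. Needs a firm grip (40 N or more). The key rib, in the open front of the bore, lets it turn only some 0.6 rad either side of straight ahead (holder's axes parallel to the head's) while it is in the bore. No readings of the holder while the fingers hold it.
- holder_tip (a point): Lower end of the barrel, 34 below the origin on the axis. Sprung jaws gummed with glue grip the barrel for the first 18 mm of the way out. Pulled straight it takes 38 to 53 N; while it is being turned (0.25 to 0.35 N m) its friction works against the turning and a pull of 10 to 20 N draws it out 1 to 3 mm a swing; it stops rising when the turning stops.
- tray_in (a point): Middle of the inner floor of the mint-green, cork-lined parts tray (fixed; outside 110 x 160, x by y of its axes, walls 4 thick, rim 22 above the table; inner floor 4 above the table), in front of the cutter.
- tape_coral: Loose roll of coral paper tape lying flat, 52 dia., 18 high. Origin under its middle. Leave alone.
- tape_teal: Loose roll of teal paper tape, 52 dia., 18 high. Origin under its middle. Leave alone.
- tape_mustard: Loose roll of mustard paper tape, 52 dia., 24 high. Origin under its middle. Leave alone.
- marker: Navy marker pen lying down, 130 long, 15 thick, with a white cap. Origin under its body. Leave alone.
- stamp: Wooden hand stamp, 45 x 30, 46 high. Origin under its middle. Leave alone.
- scraper: Lilac plastic scraper card, 100 x 65, up to 9 thick, lying flat. Origin under its middle. Leave alone.

How it is judged (in metres and radians):
On the way, in this order (a step that is already met when the one before it is completed fails the run):
1. the yellow pause key is pressed down, the red one up (value of joint key_pause above 0.004 m and value of joint key_power below 0.0015 m), for 0.04 s.
2. then the red key is pressed down, the yellow one up again (value of joint key_power above 0.004 m and value of joint key_pause below 0.0015 m), for 0.04 s.
3. the holder is drawn right out of the tool head (its collar more than 36 mm above the head) (z of holder in the frame of head_top above 0.036 m), for 0.1 s.
4. the holder, still held in the fingers, is lowered into the tray until its tip is within 15 mm of the tray's floor (z of holder_tip in the frame of tray_in below 0.015 m and x of holder in the frame of tray_in between -0.052 and 0.052 m and y of holder in the frame of tray_in between -0.077 and 0.077 m and contact force between holder and the fingers above 0.5 N), for 0.04 s.
At the end, for the whole second after the job is handed in: The holder lies let go and at rest in the tray: origin within 52 mm (x) and 77 mm (y) of the tray's middle, origin and tip under 45 mm above its floor; tool head back down (under 1 mm of lift), yellow and red keys up (under 1.5 mm) (x of holder in the frame of tray_in between -0.052 and 0.052 m and y of holder in the frame of tray_in between -0.077 and 0.077 m and z of each of holder, holder_tip in the frame of tray_in below 0.045 m and contact force between holder and the fingers below 0.05 N and linear speed of holder below 0.03 m/s and angular speed of holder below 0.3 rad/s and value of joint tool_head below 0.001 m and value of joint each of key_pause, key_power below 0.0015 m); the robot touches nothing.
It fails at once if the tool head is overstrained: lifted more than 5.5 mm on its slide (value of joint tool_head above 0.0055 m).
It fails at once if a grey key is pressed (more than 2 mm) (value of joint any of key_feed_in, key_feed_out above 0.002 m).
It fails at once if a loose bystander is moved more than 25 mm (distance of any of tape_coral, tape_teal, tape_mustard, marker, stamp, scraper from where it was at the start of the episode above 0.025 m).
It also fails if it takes over 72 s, if anything falls off the work surface, if the arm or the gripper's body presses on something with over 40 N, if the wrist force passes 120 N, or if a joint passes its speed limit or range.

## Robot

A 6-joint arm with a two-finger parallel gripper is mounted at the origin on the work surface. World frame = base frame: x ahead of the robot, y to its left, z up, the work surface at z = 0. Lengths are in mm, angles in rad, forces in N, time in s.
With the tool pointing down it reaches from about 350 to 875 mm from the base axis. Payload 4.2 kg.
Tool frame: the origin (TCP) lies between the finger pads; the fingertips stand 19 mm ahead of it and the grasp point (between the pads) is the TCP (robot.nose_length is the distance from the TCP to the fingertips, in mm); z points along the fingers, y is the direction in which the jaws open and shut (so a half turn about z gives the same grasp; the last joint's range is limited). The gripper opens to 87 mm and grips with 3 to 60 N. Pads are 19 mm wide; open, the fingers measure 117 mm over their backs; the gripper's body (75 mm by 190 mm) begins 51 mm behind the grasp point.
Start: joints at [-0.878, 0.385, 0.008, 0, -1.194, -0.259], TCP at [262.713, -567.081, 241.55] pointing down, gripper open.
Joint ranges: [-3.14, 3.14], [-1.21, 2.06], [-1.07, 1.41], [-3.16, 2.05], [-2.99, -0.16], [-3.1, 3.1]. Speed limits (rad/s): [2.79, 2.79, 3.14, 3.14, 3.14, 3.14].

## Interface

Orientations are given as [roll, pitch, yaw] about the fixed x, y, z axes, in that order (R = Rz(yaw) Ry(pitch) Rx(roll)).
In Python, from workcell import robot, capture gives the robot as it stands. The module is installed in compiled form; this text tells all that it offers. Calls block until the motion is done:
- robot.move_ptp(position, orientation): joint-space move of the TCP to a pose.
- robot.move_l(position, v=150, rot=None): straight line of the TCP; rot=None keeps the orientation; v is the mean speed in mm/s.
- robot.move_joints(angles): joint-space move.
- robot.move_gripper(opening, strength=None): finger opening in mm; strength is the grip in N (None keeps the last); returns when the fingers have stopped.
- robot.hold(seconds).
- robot.inverse_kinematics(position, orientation): joint angles nearest the present ones, or None.
- robot.observe(): the state.
- capture(name): name is "scene" or "top" or "wrist"; returns a dict with "image" (400x640x3 uint8, red, green, blue), "depth" (400x640 float32, mm along the optical axis (not along the pixel's ray), 0 where there is no reading), "fx", "fy", "cx", "cy" (pixels), "k1" (the pictures are not rectified: a ray, as slopes to the right and down, at radius r is drawn at 1 + k1 r^2 times it, then the intrinsics apply), "R" (3x3) and "t" (3): a world point X has camera coordinates R X + t. Camera axes: x right, y down, z forward; pixel columns grow to the right and rows downward; lengths in mm; the calibration is good to about 2 mm. A picture is of the moment at which its call begins.
A pose or a line that the arm cannot do raises robot.Unreachable and nothing moves.
- robot.close_job(): hands the job in, once; it reports no verdict.
The state is a dict: "time_s": time; "joints": joint angles; "qd": joint speeds; "joint_efforts": joint torques, N m; "tcp_pos": TCP position; "ee_rot": TCP orientation; "wrist_force": force on the tool from outside, world axes, zero at the start; "moment": the same for the moment, N m; "width": finger opening in mm.
Only numpy, scipy, OpenCV 4.12 (cv2) and the standard library are available. Lean on these libraries where they do the work, as an engineer would, in place of code of your own. Each camera call takes 0.05 s, during which the arm holds its last target. There are 200 camera calls.

## Working session

There is one attempt and no reset: what is moved stays moved. The work goes in short steps, each a Python script; the robot and the scene stay as the last script left them, time stands still between calls to the robot, and variables do not carry over. Pictures are saved under pics/ and viewed, about 8 in all and at most 12, crops included, and the job is handed in when it is done.

```bash
mkdir -p pics
cat > h.py <<'E'
import numpy as np, cv2
from workcell import robot, capture
def save(c,n): cv2.imwrite(f'pics/{n}.png',c['image'][:,:,::-1])
def ray(c,u,v):
    d=np.array([(u-c['cx'])/c['fx'],(v-c['cy'])/c['fy']]); s=d.copy()
    for _ in range(20): s=d/(1+c['k1']*(s@s))
    R=np.array(c['R']);return -R.T@np.array(c['t']), R.T@np.array([s[0],s[1],1.])
def onz(c,u,v,z):
    o,d=ray(c,u,v); return o+d*(z-o[2])/d[2]
def proj(c,X):
    p=np.array(c['R'])@np.array(X)+np.array(c['t']); s=p[:2]/p[2]; s=s*(1+c['k1']*(s@s))
    return s*[c['fx'],c['fy']]+[c['cx'],c['cy']]
E
python3 - <<'E'
from h import *
for n in('scene','top'):
    c=capture(n); save(c,n); np.save(n+'.npy',c,allow_pickle=True)
    print(n,c['fx'],c['k1'],ray(c,320,200))
print(robot.observe())
E
```

```text
scene 486.62919666971425 -0.1365798955254875 (array([1026.78314478,  946.41014127,  870.37408829]), array([-0.37615088, -0.72551467, -0.57639004]))
top 502.01667937350567 -0.012838850947296641 (array([ 316.51667207,   -7.71457809, 1687.42884939]), array([ 0.13189232, -0.00923116, -0.99124836]))
{'time_s': 0.1, 'joints': array([-8.78382325e-01,  3.85453558e-01,  6.78381125e-03, -4.29899531e-04,
       -1.19400843e+00, -2.58587936e-01]), 'qd': array([-0.00394886, -0.00160184,  0.0029302 ,  0.00230517,  0.00273898,
        0.00061137]), 'joint_efforts': array([ 8.32378305e-05, -3.91689956e+01,  1.87934446e+01,  4.23194110e+00,
        1.34137194e-02, -6.91454693e-05]), 'tcp_pos': array([ 262.51702303, -566.64778054,  240.59381636]), 'ee_rot': array([ 3.13967120e+00, -9.50618822e-05, -2.70792505e+00]), 'wrist_force': array([ 0.35427859, -0.04204354,  1.1967119 ]), 'moment': array([-0.01460575, -0.04762231,  0.00863469]), 'width': 87.2669427749696}
```

View pics/top.png

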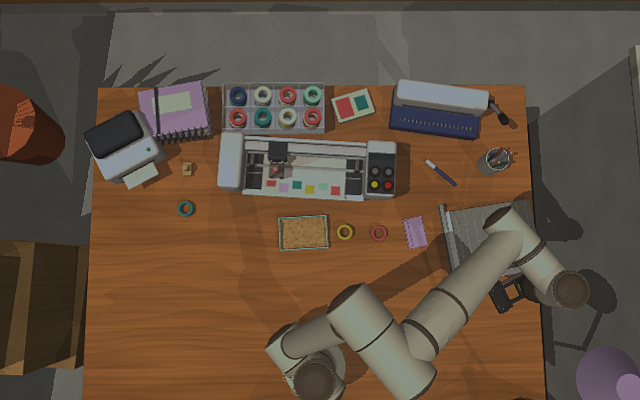

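View pics/scene.png

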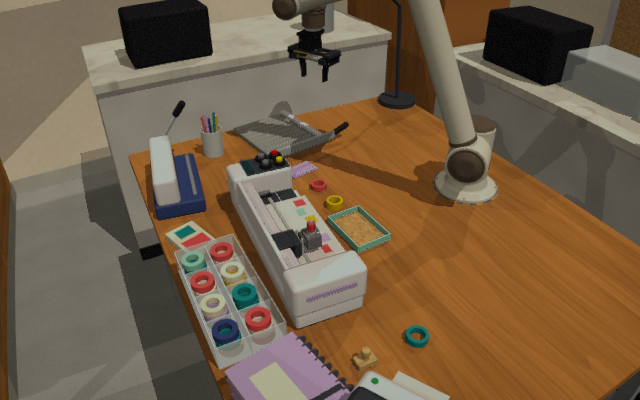

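Top view: yellow key at about (375,184), red (388,185), holder (277,170), tray (303,232). The cutter is turned slightly. Next I'll measure these and look from close by with the wrist camera.

```bash
cat >> h.py <<'E'
def blob(c,lo,hi,roi,k=0):
    u0,v0,u1,v1=roi; hsv=cv2.cvtColor(c['image'],cv2.COLOR_RGB2HSV)[v0:v1,u0:u1]
    lo,hi=np.array(lo),np.array(hi)
    m=cv2.inRange(hsv,lo,hi)
    n,l,s,ct=cv2.connectedComponentsWithStats(m); i=1+np.argmax(s[1:,4])
    return ct[i]+[u0,v0], s[i,4], (l==i), (u0,v0)
E
python3 - <<'E'
from h import *
c=np.load('top.npy',allow_pickle=True).item()
y,a,_,_=blob(c,(22,150,100),(35,255,255),(360,175,384,195));print(y,a)
r,a,_,_=blob(c,(0,150,80),(8,255,255),(380,175,400,195));print(r,a)
Y=onz(c,*y,155);Rr=onz(c,*r,155);print(Y,Rr,np.linalg.norm(Y-Rr))
h,a,_,_=blob(c,(0,110,60),(8,255,255),(268,160,290,182));print(h,a,onz(c,*h,155))
t=[onz(c,*p,22) for p in((278,218),(328,216),(329,248),(280,250))];print(np.round(t))
t,a,m,o=blob(c,(10,60,100),(22,150,255),(284,220,324,245));print(t,a,onz(c,*t,4))
P=Y+np.array([0,0,0]);
R=capture('wrist');print(R['fx'],ray(R,320,200),robot.observe()['tcp_pos'])
for p in(Y,onz(c,*h,155)):
  for yaw in (-3.14,-1.57,0,1.57): print(yaw,robot.inverse_kinematics([p[0],p[1],330],[np.pi,0,yaw]))
E
```

```text
[374.09090909 183.6969697 ] 33
[387.69444444 184.69444444] 36
[ 569.81520879 -190.07287786  155.        ] [ 566.31377949 -232.20751368  155.        ] 42.27987160884879
[275.28 169.32] 25 [617.73507943 115.80090922 155.        ]
[[479. 117.  22.]
 [484. -49.  22.]
 [378. -51.  22.]
 [373. 110.  22.]]
[303.51911469 232.01307847] 994 [432.76738586  32.96476242   4.        ]
295.29065489098605 (array([ 199.96165921, -596.52395949,  384.12222143]), array([ 0.2479933 ,  0.10289595, -0.96344647])) [ 262.53874397 -566.73477543  240.7043915 ]
-3.14 [-5.26890020e-02  2.97389394e-01  9.87370051e-02 -4.44089210e-16
 -1.37214394e+00 -1.51651467e+00]
-1.57 [-0.052689    0.29738939  0.09873701  0.         -1.37214394  0.05348533]
0 [-5.26890020e-02  2.97389394e-01  9.87370051e-02  4.44089210e-16
 -1.37214394e+00  1.62348533e+00]
1.57 [-0.052689    0.29738939  0.09873701  0.         -1.37214394 -3.08969998]
-3.14 [ 4.42390200e-01  3.47952037e-01  1.71154706e-01 -4.44089210e-16
 -1.39399900e+00 -2.01159387e+00]
-1.57 [ 0.4423902   0.34795204  0.17115471  0.         -1.393999   -0.44159387]
0 [ 4.42390200e-01  3.47952037e-01  1.71154706e-01  4.44089210e-16
 -1.39399900e+00  1.12840613e+00]
1.57 [ 0.4423902   0.34795204  0.17115471  0.         -1.393999    2.69840613]
```

Run:
```python
from h import *
robot.move_ptp([617,116,300],[np.pi,0,np.pi-.08]); robot.hold(.3)
w=capture('wrist'); save(w,'w_head'); np.save('w_head.npy',w,allow_pickle=True)
robot.move_ptp([569,-205,300],[np.pi,0,np.pi-.08]); robot.hold(.3)
w=capture('wrist'); save(w,'w_keys'); np.save('w_keys.npy',w,allow_pickle=True)
print(robot.observe())
a=cv2.imread('pics/w_head.png');b=cv2.imread('pics/w_keys.png')
cv2.imwrite('pics/both.png',np.vstack([a[60:340],b[60:340]]))
```

```text
{'time_s': 4.8083, 'joints': array([-7.72291539e-02,  3.17119940e-01,  5.34644350e-02, -2.63564434e-05,
       -1.30723268e+00, -1.57242537e+00]), 'qd': array([-3.12210033e-03, -1.59726071e-03, -7.19377367e-04,  1.64066374e-03,
       -9.80980994e-05,  1.80623959e-03]), 'joint_efforts': array([ 4.05185041e-02, -3.62365794e+01,  1.93908226e+01,  4.34011772e+00,
       -7.67170591e-02, -4.01831003e-04]), 'tcp_pos': array([ 569.28306217, -204.32326751,  299.94066287]), 'ee_rot': array([ 3.14156736e+00, -9.18958536e-05,  3.06272759e+00]), 'wrist_force': array([ 0.55121219,  0.73427976, -1.08174594]), 'moment': array([-0.09134151, -0.06013258,  0.01693802]), 'width': 86.7501148061611}
```

View pics/both.png

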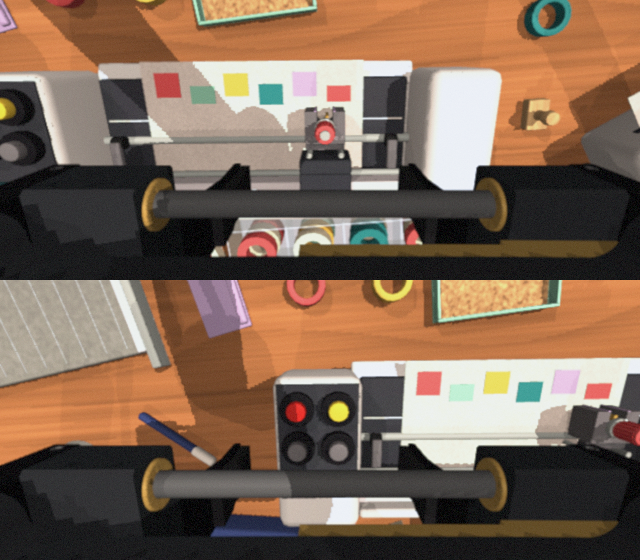

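Top half: holder grip at about (324,191) full-image, seen from the robot's side, with the red collar region below the grip. Bottom half: red key (295,191), yellow key (338,191), grey keys behind.

Run:
```python
from h import *
w=np.load('w_keys.npy',allow_pickle=True).item(); t=np.load('top.npy',allow_pickle=True).item(); h=np.load('w_head.npy',allow_pickle=True).item()
def zd(c,u,v):
    o,d=ray(c,u,v); R=np.array(c['R']); D=c['depth'][int(round(v)),int(round(u))]
    return o+d*D   # d has cam z=1
K={}
for n,lo,hi,roi in(('y',(22,120,80),(35,255,255),(322,175,356,210)),('r',(0,150,80),(8,255,255),(278,175,314,210))):
    p,a,_,_=blob(w,lo,hi,roi); P=zd(w,*p); K[n]=P;print(n,p,a,P,onz(w,*p,153))
d=K['y']-K['r'];print('yaw',np.arctan2(-d[0],d[1]),np.linalg.norm(d))
p,a,m,o=blob(h,(0,100,60),(10,255,255),(305,175,345,215));print(p,a,zd(h,*p))
img=h['image'][160:220,290:360];cv2.imwrite('pics/hc.png',cv2.resize(img[:,:,::-1],None,fx=8,fy=8,interpolation=cv2.INTER_CUBIC))
for v in range(170,212,3): print(v,[int(round(zd(h,u,v)[2])) for u in range(300,350,3)])
```

```text
y [338.25895317 191.33057851] 363 [ 569.89021383 -190.25646877  165.70977201] [ 573.06873019 -189.86256904  153.        ]
r [295.77391304 191.47826087] 345 [ 566.78697822 -231.27446762  165.94225083] [ 569.88163675 -232.78575458  153.        ]
yaw -0.07551161021860754 41.135876648569855
[324.45804196 191.88111888] 286 [618.46458261 116.10056011 160.26736178]
170 [75, 76, 116, 115, 115, 123, 75, 76, 75, 75, 76, 122, 117, 118, 117, 76, 75]
173 [74, 75, 125, 125, 124, 127, 75, 75, 76, 105, 77, 125, 125, 125, 125, 77, 76]
176 [76, 77, 125, 125, 126, 126, 75, 74, 75, 121, 76, 126, 126, 125, 127, 75, 75]
179 [76, 76, 126, 125, 125, 125, 107, 130, 132, 132, 108, 126, 125, 125, 125, 76, 77]
182 [75, 75, 124, 126, 125, 125, 131, 140, 141, 138, 136, 125, 127, 125, 125, 76, 76]
185 [75, 78, 126, 127, 126, 130, 151, 154, 154, 155, 151, 131, 125, 125, 126, 76, 75]
188 [75, 75, 126, 125, 125, 140, 157, 158, 157, 157, 158, 150, 124, 123, 125, 76, 75]
191 [76, 76, 124, 124, 126, 156, 157, 158, 160, 158, 157, 156, 444, 126, 125, 77, 75]
194 [77, 74, 126, 125, 125, 157, 158, 159, 159, 160, 158, 157, 126, 125, 126, 75, 76]
197 [77, 76, 126, 125, 125, 155, 158, 161, 160, 160, 158, 157, 124, 125, 125, 78, 77]
200 [79, 77, 126, 126, 123, 124, 156, 157, 160, 158, 157, 126, 126, 125, 126, 77, 77]
203 [75, 76, 125, 125, 125, 125, 125, 156, 157, 157, 124, 128, 126, 125, 125, 77, 77]
206 [77, 74, 119, 120, 121, 119, 119, 119, 119, 120, 119, 120, 121, 120, 119, 76, 75]
209 [75, 76, 119, 120, 119, 119, 119, 118, 119, 118, 120, 119, 119, 120, 118, 88, 75]
```

View pics/hc.png

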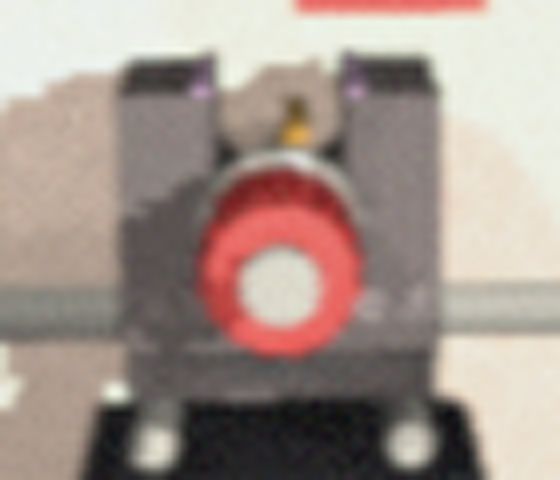

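Grip top ring centre at crop (280,285), i.e. full image (325,195.5). The brass rib shows slightly right of the axis, so the holder is turned about -0.15 rad in the head. The key tops are at z of about 166. Next step: press the yellow key with force monitoring.

```bash
cat >> h.py <<'E'
TH=-0.08
def press(x,y,z0=196):
    robot.move_l([x,y,z0],v=150); robot.hold(.2); b=robot.observe()['wrist_force'][2]; z=z0-7; robot.move_l([x,y,z],v=60); log=[]
    while z>174:
        z-=1; robot.move_l([x,y,z],v=30); o=robot.observe(); f=o['wrist_force'][2]-b; log.append((round(o['tcp_pos'][2],1),round(f,1)))
        if f>9: break
    robot.hold(.15); f=robot.observe()['wrist_force'][2]-b
    robot.move_l([x,y,z0+5],v=100); print(b,log,f,robot.observe()['time_s'])
E
python3 - <<'E'
from h import *
h=np.load('w_head.npy',allow_pickle=True).item()
print(onz(h,324.6,195.2,157.5), onz(h,324.6,195.2,159))
robot.move_gripper(0,20); print(robot.observe()['width'])
press(569.9,-190.2)
E
```

```text
[622.57570407 115.92294279 157.5       ] [622.18527573 115.95012547 159.        ]
0.7411446350734143
-0.05847298108518438 [(np.float64(188.0), np.float64(0.4)), (np.float64(187.0), np.float64(0.0)), (np.float64(185.9), np.float64(0.1)), (np.float64(184.9), np.float64(0.4)), (np.float64(184.3), np.float64(1.6)), (np.float64(183.3), np.float64(2.6)), (np.float64(182.2), np.float64(4.4)), (np.float64(181.2), np.float64(3.8)), (np.float64(180.2), np.float64(4.8)), (np.float64(179.5), np.float64(5.8)), (np.float64(179.4), np.float64(9.3))] 8.633298563251602 10.9333
```

Yellow bottomed at about 5 N, then hit its stop. Now the red key, then the hover over the holder with a close look.

Run:
```python
from h import *
press(566.9,-231.9)
robot.move_l([575,-200,260],v=300)
robot.move_ptp([621.5,116,230],[np.pi,0,np.pi-.08]); robot.move_gripper(45,60); robot.hold(.2)
w=capture('wrist'); save(w,'w3'); np.save('w3.npy',w,allow_pickle=True)
def cloud(c,roi):
    R=np.array(c['R']); out=[]
    for v in range(roi[1],roi[3]):
        for u in range(roi[0],roi[2]):
            o,d=ray(c,u,v); out.append(o+d*c['depth'][v,u])
    return np.array(out)
h=np.load('w_head.npy',allow_pickle=True).item()
for c in(h,w):
    u,v=proj(c,[621.5,116,157]).astype(int); print(u,v)
    P=cloud(c,(u-40,v-40,u+40,v+40)); d=np.hypot(P[:,0]-621.5,P[:,1]-116)
    s=P[(P[:,2]>155.5)&(P[:,2]<165)&(d<20)]; print(len(s),s.mean(0),s.min(0),s.max(0))
o=robot.observe();print(o['tcp_pos'],o['wrist_force'],o['time_s'],o['width'])
cv2.imwrite('pics/w3c.png',cv2.resize(w['image'][v-60:v+60,u-80:u+80,::-1],None,fx=5,fy=5,interpolation=cv2.INTER_CUBIC))
```

```text
-0.28447114030042725 [(np.float64(188.0), np.float64(0.4)), (np.float64(187.0), np.float64(0.3)), (np.float64(185.9), np.float64(0.6)), (np.float64(184.9), np.float64(-0.2)), (np.float64(184.3), np.float64(1.9)), (np.float64(183.3), np.float64(2.7)), (np.float64(182.2), np.float64(3.1)), (np.float64(181.2), np.float64(4.4)), (np.float64(180.2), np.float64(4.8)), (np.float64(179.5), np.float64(6.6)), (np.float64(179.4), np.float64(9.0)), (np.float64(179.3), np.float64(13.1))] 12.625486453724328 15.375
324 194
283 [621.45759239 115.37647579 158.05437555] [612.20324976 106.19283326 155.61182886] [631.01749822 124.63247235 161.64218281]
323 211
466 [621.31518899 115.64698917 158.08159652] [612.17953023 105.8985482  155.52680326] [631.34597214 124.75561636 162.27594714]
[621.49658665 116.01484905 229.98077781] [ 0.38153921 -0.40653348  1.31526205] 18.2083 44.805202698090746
```

View pics/w3c.png

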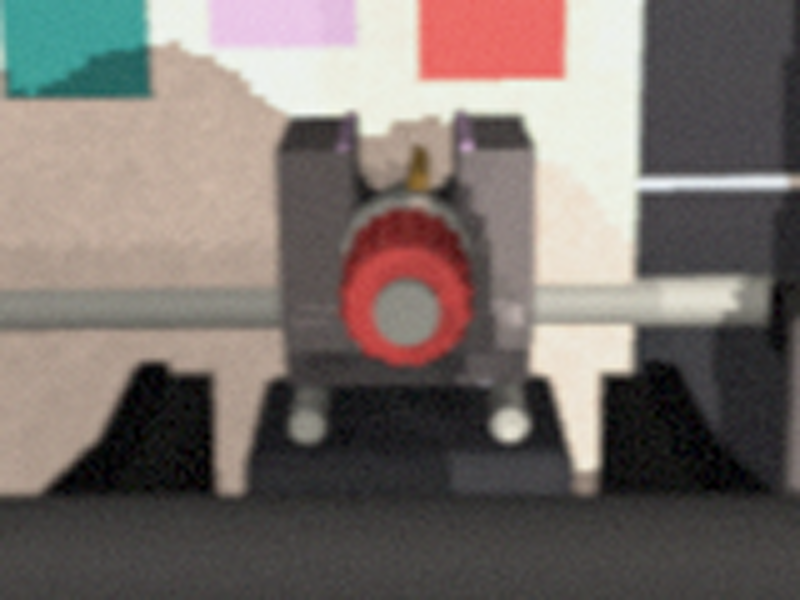

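Holder axis (405,310) in the crop, between the open fingers. By depth it is at (621.4,115.6), with the rib again slightly right of centre. Next: grip it, apply a gentle pull and make the first swings.

```bash
cat >> h.py <<'E'
import json
X,Y,G0=621.4,115.6,np.pi-.08
def swing(z,a,T,b):
    F=-(robot.observe()['wrist_force'][2]-b)
    dz=float(np.clip((18-F)/5,-1,3)); dz=dz if abs(dz)>.2 else .2
    robot.move_l([X,Y,z+dz],v=abs(dz)/T,rot=[np.pi,0,G0+a])
    o=robot.observe(); print('t%.1f z%.2f zc%.2f a%.2f F%.1f fxy%s mz%.2f w%.1f'%(o['time_s'],o['tcp_pos'][2],z+dz,a,-(o['wrist_force'][2]-b),np.round(o['wrist_force'][:2],1),o['moment'][2],o['width']))
    return z+dz
E
python3 - <<'E'
from h import *
robot.move_l([X,Y,165],v=120); robot.move_l([X,Y,152.5],v=50); robot.hold(.2)
o=robot.observe();b=o['wrist_force'][2];print(o['wrist_force'],o['moment'],o['tcp_pos'])
robot.move_gripper(15,60);robot.hold(.3);o=robot.observe();print(o['wrist_force'],o['moment'],o['width'],o['tcp_pos'],o['time_s'])
z=153.5; robot.move_l([X,Y,z],v=5)
for a in(.3,.55,.3,-.2): z=swing(z,a,.6,b)
json.dump([z,b],open('s.json','w'))
E
```

```text
[-0.04130692 -0.03564451 -0.10525792] [-0.02982259 -0.00428576 -0.00735855] [621.56545132 115.65782347 152.75992281]
[-0.82874123  2.25098901  0.45593073] [ 0.49546736  0.02187627 -0.02865995] 18.715610385016493 [621.46148723 115.85744097 152.53692318] 20.4167
t21.5 z154.52 zc156.26 a0.30 F11.5 fxy[0.2 5. ] mz-0.14 w18.5
t22.1 z155.92 zc157.56 a0.55 F17.2 fxy[1.6 4. ] mz-0.09 w18.9
t22.5 z156.60 zc157.76 a0.30 F18.9 fxy[1.5 4. ] mz-0.02 w18.5
t23.1 z157.46 zc157.96 a-0.20 F20.2 fxy[2.3 3.1] mz0.10 w18.5
```

```bash
sed -i 's/(18-F)\/5,-1,3/(17-F)\/5,-1,3/' h.py
python3 - <<'E'
from h import *
z,b=json.load(open('s.json'))
for a in(-.3,.15,.6,.15,-.3): z=swing(z,a,.5,b)
json.dump([z,b],open('s.json','w'))
E
```

```text
t23.5 z157.27 zc157.31 a-0.30 F18.4 fxy[1.  2.9] mz0.23 w19.1
t24.1 z157.22 zc157.03 a0.15 F16.1 fxy[-0.6  3. ] mz-0.13 w18.9
t24.7 z157.34 zc157.23 a0.60 F13.7 fxy[-2.8  2.9] mz-0.15 w18.8
t25.3 z157.99 zc157.89 a0.15 F15.4 fxy[0.6 1.5] mz0.06 w18.8
t25.9 z158.48 zc158.21 a-0.30 F15.1 fxy[0.8 0.8] mz0.12 w18.5
```

It is drawing out, about 1.5 mm per full swing. Continuing.

Run:
```python
from h import *
z,b=json.load(open('s.json'))
for i in range(8):
    z=swing(z,(.6,-.3)[i%2],.9,b)
    F=-(robot.observe()['wrist_force'][2]-b)
    if F<3 or F>22: break
json.dump([z,b],open('s.json','w'))
```

```text
t27.0 z158.69 zc158.59 a0.60 F12.7 fxy[-2.5  3. ] mz-0.11 w19.1
t28.0 z159.58 zc159.45 a-0.30 F14.2 fxy[0.3 0.8] mz0.05 w18.7
t29.1 z160.19 zc160.01 a0.60 F13.0 fxy[0.5 1.5] mz-0.20 w18.5
t30.1 z160.89 zc160.81 a-0.30 F13.1 fxy[0.7 1.2] mz0.14 w18.6
t31.2 z161.64 zc161.59 a0.60 F12.7 fxy[0.3 0.7] mz-0.10 w18.5
t32.2 z162.58 zc162.45 a-0.30 F12.6 fxy[2.1 0.9] mz0.20 w18.5
t33.3 z163.51 zc163.33 a0.60 F9.9 fxy[-1.5  3.7] mz0.05 w18.5
t34.3 z164.99 zc164.74 a-0.30 F8.0 fxy[-4.7  2.5] mz-0.13 w18.6
```

```bash
sed -i 's/(17-F)\/5/(19-F)\/5/' h.py
python3 - <<'E'
from h import *
z,b=json.load(open('s.json'))
for i in range(8):
    z=swing(z,(.6,-.3)[i%2],.8,b)
    F=-(robot.observe()['wrist_force'][2]-b)
    if (F<4 and i>2) or F>22: break
json.dump([z,b],open('s.json','w'))
E
```

```text
t35.4 z171.14 zc166.95 a0.60 F-2.5 fxy[-5.5  2.6] mz0.08 w18.5
t36.4 z172.94 zc169.95 a-0.30 F-6.0 fxy[-3.3  0.2] mz0.01 w18.4
t37.5 z173.52 zc172.95 a0.60 F-0.8 fxy[0.8 0.5] mz-0.06 w18.8
t38.5 z175.92 zc175.95 a-0.30 F-0.7 fxy[-0.9 -0.6] mz0.07 w18.7
```

Force has dropped to zero, so the holder is free of the jaws. Lift it straight out, carry it above the tray and look.

Run:
```python
from h import *
z,b=json.load(open('s.json'))
robot.move_l([X,Y,z+6],v=20,rot=[np.pi,0,G0+.15])
o=robot.observe();print(o['wrist_force'],o['tcp_pos'],o['width'])
robot.move_l([X,Y,200],v=40);robot.hold(.15);o=robot.observe();print(o['wrist_force'],o['tcp_pos'])
robot.move_l([X,Y,235],v=100)
robot.move_l([431,33,200],v=220,rot=[np.pi,0,G0]);robot.hold(.2)
c=capture('scene');save(c,'s2')
u,v=proj(c,[431,33,140]).astype(int);print(u,v,proj(c,[431,33,138.5]),robot.observe()['time_s'])
cv2.imwrite('pics/s2c.png',cv2.resize(c['image'][max(v-70,0):v+80,max(u-100,0):u+100,::-1],None,fx=4,fy=4,interpolation=cv2.INTER_CUBIC))
```

```text
[ 1.06645625 -0.67906036 -1.47799954] [621.37038746 115.60402362 181.8886678 ] 18.5765829764376
[-0.2201784  -0.37779817 -0.78187169] [621.19944501 115.57585577 199.68950556]
360 189 [360.21827822 189.47807863] 41.725
```

View pics/s2c.png

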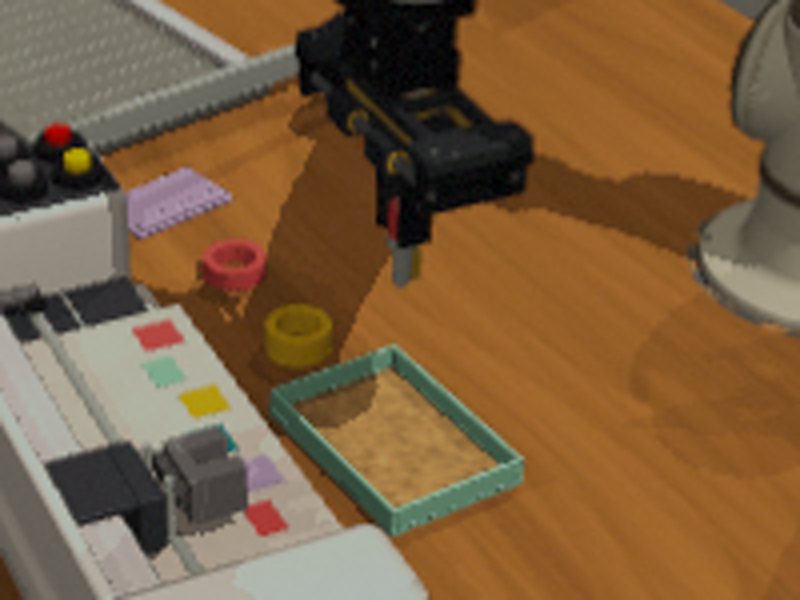

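The holder is held upright, with its tip at crop (402,283) against a predicted (400,282). The head is empty and both keys are up. Now lower it in, release and retreat.

Run:
```python
from h import *
robot.move_l([431,33,85],v=100);robot.hold(.2);b=robot.observe()['wrist_force'][2];z=72
robot.move_l([431,33,z],v=40)
while z>60:
    z-=1;robot.move_l([431,33,z],v=15);f=robot.observe()['wrist_force'][2]-b
    if f>4: break
print(z,f,robot.observe()['time_s']);robot.hold(.15)
robot.move_gripper(60,20);robot.hold(.3)
robot.move_l([431,33,200],v=120);robot.hold(.5)
c=capture('scene');save(c,'s3');w=capture('wrist');save(w,'w5')
u,v=proj(c,[431,33,4]).astype(int);o=robot.observe();print(u,v,o['time_s'],o['wrist_force'])
np.save('s3.npy',c,allow_pickle=True);np.save('w5.npy',w,allow_pickle=True)
a=c['image'][v-75:v+75,u-100:u+100,::-1];cv2.imwrite('pics/fin.png',np.vstack([cv2.resize(a,(400,300)),cv2.resize(w['image'][:,:,::-1],(400,250))]))
```

```text
64 8.76821835839991 45.7
358 228 48.9833 [-0.98926805 -0.90628801 -0.74419961]
```

View pics/fin.png

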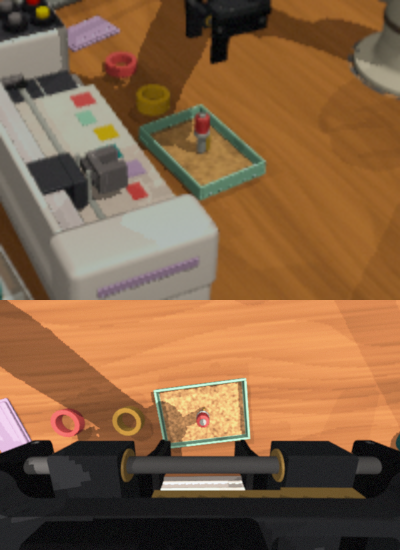

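The holder stands upright and at rest near the tray's middle (scene half about (202,130), wrist half (203,420)). The fingers are clear and the bystanders are in place. That meets the height limits (origin about 34 mm above the floor), so I'm handing in.

Run:
```python
from h import *
robot.hold(.3); robot.close_job(); print(robot.observe()['time_s'])
```

```text
the job is handed in; nothing more can be done
the job is handed in; nothing more can be done
```

The job is handed in at about 49 s of robot time, and every check I could make came out as required. The interface reports no verdict.

- **Keys:** I pressed yellow, then red, each down to its stop. The force rose to about 5–6 N over the travel, then climbed sharply at the end. The last overall picture shows both keys up. I kept to the yellow and red key positions, but took no reading of the grey keys.
- **Holder:** I gripped it at 60 N and worked it out with swings of up to about 0.9 rad under a pull of mostly 8–18 N. The highest end-of-swing reading was 20 N, early on, which is about 3.6 mm of head lift by the spring rate, against the 5.5 mm limit. The pull was read only at the end of each swing, so a brief higher peak cannot be ruled out. The tool overshot its commanded height by about 4 mm as the jaws let go; the force was near zero by then.
- **Tray:** I lowered it until the tip touched the floor (8.8 N) and let go. The last pictures show it standing upright and still near the middle of the tray. Its origin is about 34 mm above the floor, under the 45 mm limit, but it is standing rather than lying on its side.
- **Surroundings:** The fingers were clear and the head was empty. The coral and mustard rolls and the scraper looked undisturbed; I did not re-measure the bystanders, and the teal roll, marker and stamp were outside the final crops I viewed.

One measurement was less than expected: the twisting moment read at most 0.23 N m, against the stated 0.25–0.35 N m. The readings were taken at the ends of the swings, where the turning had stopped.

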